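# Eject the live centre from a lathe tailstock and put it in its tray

## Task

Take the live centre out of the lathe tailstock: wind the handwheel back by its crank handle (anticlockwise as you look at the wheel from the handle's side) until it gets heavy and then suddenly goes slack, which is the taper letting go in the quill, and stop there; more than another full turn would run the quill off its screw. Then draw the loosened centre straight out of the quill and lay it on its side in the wooden tray, without dropping it. Leave the other things on the bench as they are.

Things in the scene. Friction and masses are not known exactly. Their poses are not given: they have to be found in the camera images.
- tailstock: Green lathe tailstock on a pale beech board (210 x 104 x 22 mm), fixed to the bench. Origin: centre of the board's underside; x along the level spindle axis from handwheel to live centre, z up. The axis is 130 mm above the bench over y = 0. Barrel 54 mm thick, x -62 to 60 mm; brass oiler on top, x = 0, to z 168 mm; clamp lever on the -y side, to 59 mm off the axis.
- handwheel (a joint): Handwheel angle, rad; grows as it is wound back, anticlockwise seen from the handle's side (right-handed about tailstock -x), 5 mm of quill per turn. 0: handle at the top. Starts within half a turn of 0. Turns lightly (1.5 N at the handle) for 1.2 to 2.2 turns, then the drag jumps to about 7 N, climbs to 12 N over 0.4 turn and drops back to 1.5 N at once: the taper has let go. No stop follows: stop by feel.
- crank_handle (a point): Middle of the crank handle, a black sleeve 20 mm thick, 52 mm long, parallel to tailstock x, on the wheel's side away from the live centre. It spins freely on its pin, so hold it fast and carry it round. 45 mm off the wheel's axis, 29 mm clear of the wheel's face (wheel 120 mm across): low on its circle an upright gripper would strike the wheel, so lean it 25-45 degrees away.
- wheel_centre (a point): Fixed point on the handwheel's axis, 123 mm from the tailstock's origin along its -x and 130 mm above the bench: centre of the circle of 45 mm radius, square to the tailstock's x, on which the point crank_handle runs.
- live_centre: Steel live centre, about 0.35 kg, gripped in the quill (20 N) until let go: head 32 mm thick, 34 mm long, point to 54 mm, taper arbor 18-13 mm thick behind. Origin: on its axis at the head's back face; x to the point. Starts along tailstock x, head 2-4 mm off the quill's mouth. Let go, it has moved 7-12 mm out of the quill and lies loose, up to 4 degrees nose-down; drawn 35 mm more along tailstock x it is clear.
- taper_end (a point): Middle of the live centre's inner end (the thin end of its arbor), 46 mm behind its origin along its -x; at the start 42 to 44 mm inside the quill.
- quill_mouth (a point): Middle of the mouth of the quill, the bright steel tube, 32 mm thick, that carries the live centre; axes as the tailstock's. It moves along the spindle axis with the handwheel; at handwheel 0 it stands 30 mm in front of the barrel.
- tray_floor (a point): Middle of the inner floor of a fixed brown wooden tray with a grey felt bottom, 150 x 190 x 30 mm outside (x, y, z), walls 7 mm, inside 136 x 176 mm. Floor 8.5 mm above the bench, wall tops 21.5 mm above the floor. x along its short side, y along its long side.
- chuck_key: Black T-shaped chuck key, 70 x 70 x 12 mm; loose, a bystander to leave alone. Origin: centre of its underside.
- sanding_block: Brown rubber sanding block, 52 x 68 x 24 mm; loose, a bystander to leave alone. Origin: centre of its underside.
- pen_blank_0: Square wooden blank, 22 x 150 x 22 mm; loose, a bystander to leave alone. Origin: centre of its underside.
- pen_blank_1: Dark square wooden blank, 22 x 150 x 22 mm; loose, a bystander to leave alone. Origin: centre of its underside.

How it is judged:
By the outcome, as a careful person would: the job done as asked, in the order asked, and still so for the second after the job is handed in, with the robot touching nothing.
It also fails if it takes over 72 s, if anything falls off the work surface, if the arm or the gripper's body presses on something with over 40 N, if the wrist force passes 120 N, or if a joint passes its speed limit or range.

## Robot

A 6-joint arm with a two-finger parallel gripper is mounted at the origin on a cart in front of the work surface, level with it; the furniture and walls round the work are solid. World frame = base frame: x ahead of the robot, y to its left, z up, the work surface at z = 0. Lengths are in m, angles in rad, forces in N, time in s.
With the tool pointing down it reaches from about 0.425 to 0.95 m from the base axis. Payload 3.5 kg.
Tool frame: the origin (TCP) lies at the very end of the fingers, on their centre line; the grasp point (between the pads) lies 19 mm behind it (bot.tcp_to_grasp is the distance from the TCP to the grasp point, in m); z points along the fingers, y is the line along which they close (so a half turn about z gives the same grasp; the last joint's range is limited). The gripper opens to 85 mm and grips with 20 to 120 N. Pads are 22 mm wide; open, the fingers measure 114 mm over their backs; the gripper's body (76 mm by 85 mm) begins 54 mm behind the grasp point. The pads swing forward as they close: fully open they stand 13 mm farther back than shut.
Start: joints at [-1.473, 0.286, 1.577, -0, 1.279, -0.15], TCP at [0.166, -0.654, 0.231] pointing down, gripper open.
Joint ranges: [-2.77, 2.77], [-0.9, 2.22], [0.21, 2.48], [-1.53, 4.67], [0.24, 2.81], [-2.84, 2.84]. Speed limits (rad/s): [2.79, 2.79, 3.14, 3.14, 3.14, 3.14].

## Interface

Orientations are given as a unit quaternion [w, x, y, z].
In Python, from station import bot gives the robot as it stands.
- The arm moves only by the tool servo_tool, never from a script. Its argument "deltas" is a list of rows, each a list of 7 numbers: the shift along the tool's x, y, z in units of 30 mm (1.0 is 30 mm), then the turn, a rotation vector about the tool's x, y, z in degrees, then the opening, from 0 (shut) to 1 (fully open). A call has 1 to 5 rows; each row shifts and turns the commanded pose from where the row before left it, along the tool's axes as they then stand; what a row does not reach is not made up. A row lasts 1/8 s, in which the tool goes at most 62.5 mm and 10.7 degrees, less where a joint would pass 70% of its speed; a pose out of reach is approached as far as the arm can. A call is refused whole if a number of a shift passes 1 or a number of a turn 10.7, either way. A call with a gripper value outside its range is refused whole. The fingers move at their own pace and stop on an object; the grip force is fixed at half the most. Time passes only in rows, so rows that do not move let the fingers close. It gives the time, the measured TCP pose, the force, the opening and the grip force at its end, in the units of the state.
- bot.observe(): the state, without advancing time (a new reading comes with each control period).
- bot.camera(name): name is "side" or "top" or "wrist"; returns a dict with "pixels" (384x512x3 uint8, red, green, blue), "fx", "fy", "cx", "cy" (pixels), "R" (3x3) and "t" (3): a world point X has camera coordinates R X + t; the wrist camera has in their place "hand_eye" (4x4, takes a point from camera to tool coordinates, whose origin is the TCP and whose axes are the flange's). Camera axes: x right, y down, z forward; pixel columns grow to the right and rows downward; lengths in m; the calibration is good to about 2 mm. A picture is of the moment at which its call begins: read the wrist's pose just before it. There is no depth.
- bot.finish_job(): hands the job in; it is judged then, once.
The state is a dict: "clock": time; "joints": joint angles; "joint_vel": joint speeds; "joint_torque": joint torques, N m; "ee_pos": TCP position; "orientation": TCP orientation; "ft_force": force on the tool from outside, world axes, zero at the start; "ft_torque": the same for the moment, N m; "grip_width": finger opening in m; "grip_force": force on a finger pad.
Only numpy, scipy, OpenCV 4.12 (cv2) and the standard library are available. Lean on these libraries where they do the work, as an engineer would, in place of code of your own. Each camera call takes 0.05 s, during which the arm holds its last target. There are 200 camera calls.

## Working session

There is one attempt and no reset: what is moved stays moved. The work goes in short steps, Python scripts to look and compute and a tool call to move; the robot and the scene stay as the last step left them, time stands still between calls to the robot, and variables do not carry over. Pictures are saved under pics/ and viewed, at most 10 in all, crops included, and the job is handed in when it is done.

Besides the shell and the picture viewer there is one more tool, called after "Request:" as name([rows], argument=value, ...), one row to a line, values as JSON. servo_tool: Moves the arm, as the interface text tells. Its arguments: {"type":"object","properties":{"deltas":{"type":"array"}},"required":["deltas"]}

```bash
ls; mkdir -p pics
python3 - <<'E'
from station import bot
import cv2,json,numpy as np
s=bot.observe(); print(s)
d={}
for n in ("side","top"):
    c=bot.camera(n); cv2.imwrite(f"pics/{n}0.png",c["pixels"][:,:,::-1])
    d[n]={k:np.array(v).tolist() for k,v in c.items() if k!="pixels"}
    R=np.array(c["R"]);t=np.array(c["t"]); print(n,"pos",-R.T@t,"fwd",R[2],c["fx"])
c=bot.camera("wrist"); print(c["hand_eye"],c["fx"]); d["wrist"]={k:np.array(v).tolist() for k,v in c.items() if k!="pixels"}
json.dump(d,open("cal.json","w"))
E
```

```text
pics
{'clock': 0.0, 'joints': array([-1.47298560e+00,  2.87177734e-01,  1.57816440e+00,  1.79017880e-05,
        1.27854915e+00, -1.49989985e-01]), 'joint_vel': array([ 0.00083928, -0.00250304, -0.00156506,  0.00067495, -0.00095914,
       -0.00118668]), 'joint_torque': array([-7.68102109e-04, -4.05985129e+01, -2.92624050e+01, -1.86528096e-04,
        5.89447736e-03,  3.69736071e-06]), 'ee_pos': array([ 0.16553528, -0.65372899,  0.22994592]), 'orientation': array([-1.14870145e-03,  9.92333830e-01,  1.23580942e-01,  3.85473109e-05]), 'ft_force': array([ 0.09253732,  0.17548503, -0.10856095]), 'ft_torque': array([ 0.03515592, -0.02441485, -0.01022003]), 'grip_force': 0.0, 'grip_width': 0.08561732809114203}
side pos [0.52204814 0.54570473 0.62976346] fwd [ 0.03932263 -0.84952518 -0.52608051] 350.72902854063733
top pos [ 0.51701743 -0.25291985  1.00574426] fwd [ 0.07458    -0.0050674  -0.99720216] 384.22242384037287
[[ 8.70660872e-04 -9.64437213e-01 -2.64310620e-01  6.66746618e-02]
 [ 9.99999590e-01  7.73806322e-04  4.70555823e-04  8.77285160e-04]
 [-2.49296318e-04 -2.64310921e-01  9.64437491e-01 -1.42665375e-01]
 [ 0.00000000e+00  0.00000000e+00  0.00000000e+00  1.00000000e+00]] 337.6078948502766
```

View pics/top0.png

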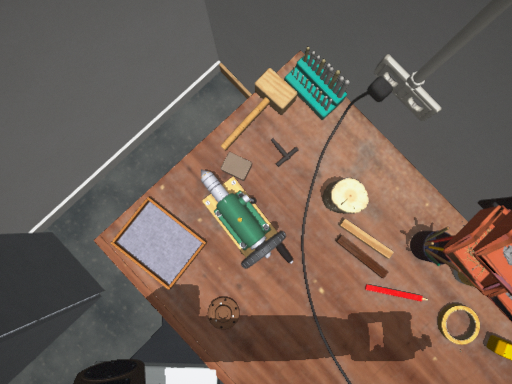

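View pics/side0.png

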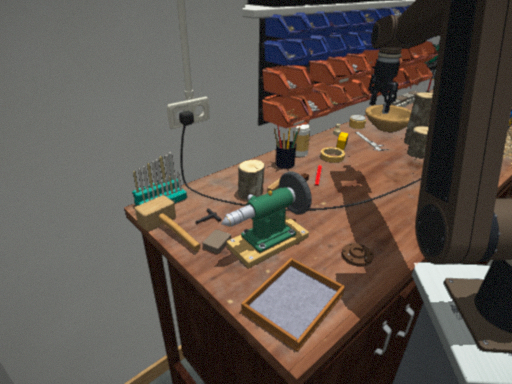

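The top picture shows the tailstock at the centre (wheel about (264,250), handle (287,253), live centre tip (205,173)) and the tray at (160,242). The side view shows the wheel at (295,193). I'll enlarge both.

```bash
cat > h.py <<'E'
import json,numpy as np,cv2
from scipy.spatial.transform import Rotation as Ro
cal=json.load(open('cal.json'))
def cam(n,s=None):
    c=cal[n];f=(c['fx'],c['fy'],c['cx'],c['cy'])
    if n!='wrist': return f,np.array(c['R']),np.array(c['t'])
    H=np.array(c['hand_eye']);q=s['orientation'];Rt=Ro.from_quat([q[1],q[2],q[3],q[0]]).as_matrix()
    Rc=Rt@H[:3,:3];p=Rt@H[:3,3]+s['ee_pos'];return f,Rc.T,-Rc.T@p
def ray(C,u,v):
    f,R,t=C;d=R.T@np.array([(u-f[2])/f[0],(v-f[3])/f[1],1]);return -R.T@t,d/np.linalg.norm(d)
def plane(C,u,v,z):
    o,d=ray(C,u,v);return o+d*(z-o[2])/d[2]
def proj(C,X):
    f,R,t=C;c=R@np.array(X)+t;return np.array([f[0]*c[0]/c[2]+f[2],f[1]*c[1]/c[2]+f[3]])
def tri(*rs):
    A=sum(np.eye(3)-np.outer(d,d) for o,d in rs);b=sum((np.eye(3)-np.outer(d,d))@o for o,d in rs);return np.linalg.solve(A,b)
def Rt(s):
    q=s['orientation'];return Ro.from_quat([q[1],q[2],q[3],q[0]]).as_matrix()
E
python3 - <<'E'
from h import *
t=cv2.imread('pics/top0.png');s=cv2.imread('pics/side0.png')
a=cv2.resize(t[160:280,190:310],(600,600),interpolation=cv2.INTER_CUBIC)
cv2.imwrite('pics/tz.png',a)
cv2.imwrite('pics/sz.png',cv2.resize(s[165:265,215:321],(795,600+150),interpolation=cv2.INTER_CUBIC)[:600])
T=cam('top');S=cam('side')
hsv=cv2.cvtColor(t,cv2.COLOR_BGR2HSV)
m=cv2.inRange(hsv,(60,100,20),(90,255,255));m[:160]=0;m[280:]=0
c=max(cv2.findContours(m,0,2)[0],key=cv2.contourArea);print('green',cv2.minAreaRect(c))
m=cv2.inRange(hsv,(105,10,100),(130,90,220));m[:190]=0;m[:, :100]=0;m[:,220:]=0
c=max(cv2.findContours(m,0,2)[0],key=cv2.contourArea);r=cv2.minAreaRect(c);print('felt',r)
P=[plane(T,*p,.0085) for p in cv2.boxPoints(r)];print(np.round(P,3),'tray',np.mean(P,0),[np.linalg.norm(P[i]-P[i-1]) for i in range(4)])
E
```

```text
green ((240.93460083007812, 218.7730712890625), (53.939064025878906, 33.67902755737305), 52.12501525878906)
felt ((159.17074584960938, 242.53662109375), (66.530029296875, 51.5373420715332), 38.65980911254883)
[[ 0.46   0.109  0.008]
 [ 0.565  0.032  0.008]
 [ 0.462 -0.107  0.008]
 [ 0.358 -0.029  0.008]] tray [0.46118283 0.00138294 0.0085    ] [np.float64(0.17158498050901155), np.float64(0.13121721999123342), np.float64(0.1730192349018024), np.float64(0.1302986441739642)]
```

View pics/tz.png

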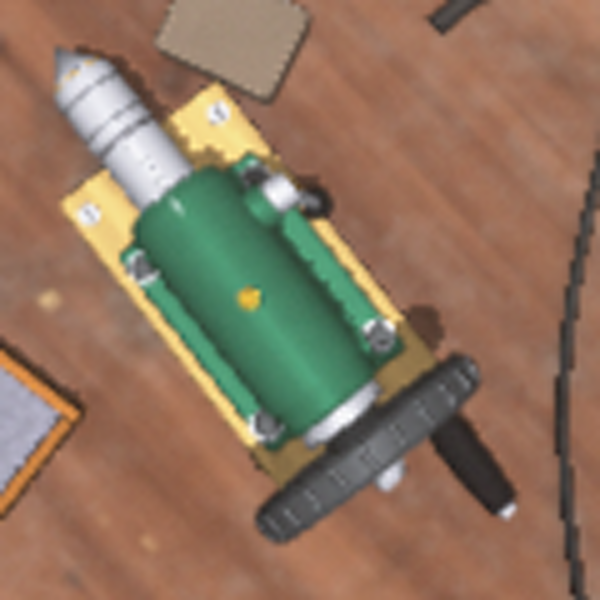

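View pics/sz.png

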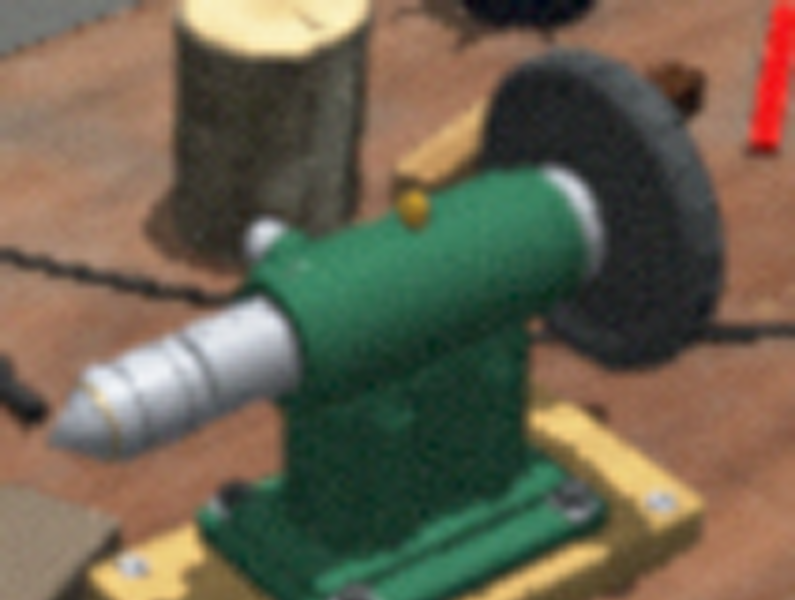

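The crops show the centre's tip at top pixel (202,170), the oiler at (239.8,219.8), the hub end at (268,255) and the handle middle at (284.8,253.2). Next I'll compute the tailstock frame and the handle angle.

Run:
```python
from h import *
T=cam('top');S=cam('side')
px=lambda u,v:(190+u/5-.4,160+v/5-.4)
tip=plane(T,*px(60,52),.13);oil=plane(T,*px(249,299),.166);hub=plane(T,*px(393,480),.13);wh=plane(T,*px(369,448),.13)
sp=(215+50/7.5,165+440/7.5); print('tip tri',tri(ray(T,*px(60,52)),ray(S,*sp)))
so=(215+412/7.5,165+208/7.5); print('oil tri',tri(ray(T,*px(249,299)),ray(S,*so)))
print('tip',tip,'oil',oil,'hub',hub,wh)
x=(tip-hub)[:2];x/=np.linalg.norm(x);print('yaw',np.degrees(np.arctan2(x[1],x[0])))
y=np.array([-x[1],x[0]]);print('oil off axis',y@(oil-hub)[:2],'hub x',x@(hub-oil)[:2],'tip x',x@(tip-oil)[:2],x@(wh-oil)[:2])
b=[plane(T,*px(*p),.022) for p in ((222,84),(62,206))];print('board end x,y',[(x@(q-oil)[:2],y@(q-oil)[:2]) for q in b])
for z in np.arange(.085,.18,.01):
    h=plane(T,*px(474,466),z);l=y@(h-hub)[:2];print(round(z,3),'lat',round(l,4),'x',round(x@(h-oil)[:2],4),'r',round(np.hypot(l,z-.13),4))
```

```text
tip tri [ 0.63637765 -0.11854147  0.1276292 ]
oil tri [ 0.52504139 -0.21081638  0.16210627]
tip [ 0.63547203 -0.11895325  0.13      ] oil [ 0.52451141 -0.21101049  0.166     ] hub [ 0.44505847 -0.27683478  0.13      ] [ 0.45910556 -0.26560252  0.13      ]
yaw 39.66384901409985
oil off axis -4.1697407025281796e-05 hub x -0.1031775349539304 tip x 0.14417625655877975 -0.08519470633058789
board end x,y [(np.float64(0.10143587915758112), np.float64(-0.052136197415535435)), (np.float64(0.10219051147995478), np.float64(0.05093638973798857))]
0.085 lat -0.033 x -0.1254 r 0.0558
0.095 lat -0.0329 x -0.1244 r 0.048
0.105 lat -0.0328 x -0.1234 r 0.0413
0.115 lat -0.0328 x -0.1224 r 0.0361
0.125 lat -0.0327 x -0.1214 r 0.0331
0.135 lat -0.0327 x -0.1204 r 0.0331
0.145 lat -0.0326 x -0.1193 r 0.0359
0.155 lat -0.0326 x -0.1183 r 0.041
0.165 lat -0.0325 x -0.1173 r 0.0478
0.175 lat -0.0324 x -0.1163 r 0.0555
```

```bash
cat >> h.py <<'E'
yaw=np.radians(39.66);X=np.array([np.cos(yaw),np.sin(yaw),0]);Y=np.array([-np.sin(yaw),np.cos(yaw),0]);Z=np.array([0,0,1.])
O=np.array([.523,-.2125,0])
def hd(th,x=-.123): return O+x*X+.13*Z+.045*(np.cos(th)*Z+np.sin(th)*Y)
E
python3 - <<'E'
from h import *
T=cam('top');S=cam('side')
for d in(-46.6,-133):
  th=np.radians(d)
  for x in(-.097,-.123,-.149):
    print(d,x,((proj(T,hd(th,x))-[190,160]+.4)*5).round(0),((proj(S,hd(th,x))-[215,165]+.4)*7.5).round(0), hd(th,x).round(3))
E
```

```text
-46.6 -0.097 [448. 432.] [575.  92.] [ 0.469 -0.3    0.161]
-46.6 -0.123 [485. 479.] [627.  72.] [ 0.449 -0.316  0.161]
-46.6 -0.149 [522. 526.] [679.  53.] [ 0.429 -0.333  0.161]
-133 -0.097 [442. 424.] [564. 234.] [ 0.469 -0.3    0.099]
-133 -0.123 [476. 468.] [615. 213.] [ 0.449 -0.316  0.099]
-133 -0.149 [510. 512.] [665. 193.] [ 0.429 -0.333  0.099]
```

```bash
cat >> h.py <<'E'
def tool(a):
    a=np.radians(a);z=-Z*np.cos(a)+X*np.sin(a);x=X*np.cos(a)+Z*np.sin(a);return np.c_[x,-Y,z]
def go(s,p,R,n=None):
    "equal rows: tool-frame shift/turn per row so that n equal rows reach p,R (turn composed, shift re-expressed each row)"
    R0=Rt(s);rv=Ro.from_matrix(R0.T@R).as_rotvec();d=p-np.array(s['ee_pos'])
    if n is None:n=int(np.ceil(max(np.abs(np.degrees(rv)).max()/10.5,np.abs(d).max()/.028)))
    print('n',n)
    for i in range(n):
        Ri=R0@Ro.from_rotvec(rv*i/n).as_matrix();print((Ri.T@d/n/.03).round(2).tolist()+np.degrees(rv/n).round(2).tolist())
E
python3 - <<'E'
from h import *
from station import bot
s=bot.observe();R=tool(35);g=hd(np.radians(-90),-.125);g=g+Y*.012+.01*Z
p=g-.09*R[:,2];print(p)
go(s,p,R)
E
```

```text
[ 0.40809008 -0.35063037  0.21372368]
n 11
[0.94, -0.71, 0.05, 0.7, 3.13, -2.24]
[0.96, -0.67, 0.11, 0.7, 3.13, -2.24]
[0.98, -0.63, 0.17, 0.7, 3.13, -2.24]
[0.99, -0.59, 0.23, 0.7, 3.13, -2.24]
[1.0, -0.55, 0.3, 0.7, 3.13, -2.24]
[1.0, -0.51, 0.36, 0.7, 3.13, -2.24]
[1.0, -0.46, 0.42, 0.7, 3.13, -2.24]
[0.99, -0.42, 0.48, 0.7, 3.13, -2.24]
[0.98, -0.37, 0.54, 0.7, 3.13, -2.24]
[0.96, -0.33, 0.59, 0.7, 3.13, -2.24]
[0.94, -0.28, 0.65, 0.7, 3.13, -2.24]
```

Request:
servo_tool([
  [0.94,-0.71,0.05,0.7,3.13,-2.24,1],
  [0.96,-0.67,0.11,0.7,3.13,-2.24,1],
  [0.98,-0.63,0.17,0.7,3.13,-2.24,1],
  [0.99,-0.59,0.23,0.7,3.13,-2.24,1],
  [1.0,-0.55,0.3,0.7,3.13,-2.24,1],
])

```text
clock: 0.78
ee_pos: [0.2766, -0.5156, 0.2234]
orientation: [-0.047, 0.966, 0.219, 0.132]
ft_force: [1.3, -0.2, -0.6]
grip_width: 0.0857
grip_force: 0.0
```

Request:
servo_tool([
  [1.0,-0.51,0.36,0.7,3.13,-2.24,0.7],
  [1.0,-0.46,0.42,0.7,3.13,-2.24,0.7],
  [0.99,-0.42,0.48,0.7,3.13,-2.24,0.7],
  [0.98,-0.37,0.54,0.7,3.13,-2.24,0.7],
  [0.96,-0.33,0.59,0.7,3.13,-2.24,0.7],
])

```text
clock: 1.4
ee_pos: [0.3867, -0.3778, 0.2154]
orientation: [-0.093, 0.911, 0.307, 0.259]
ft_force: [0.1, 0.0, -0.1]
grip_width: 0.0598
grip_force: 0.0
```

Request:
servo_tool([
  [0.94,-0.28,0.65,0.7,3.13,-2.24,0.7],
  [0,0,0,0,0,0,0.7],
  [0,0,0,0,0,0,0.7],
])

```text
clock: 1.78
ee_pos: [0.4081, -0.3519, 0.2141]
orientation: [-0.101, 0.897, 0.323, 0.283]
ft_force: [0.3, -0.1, 0.6]
grip_width: 0.0597
grip_force: 0.0
```

Run:
```python
from h import *
from station import bot
s=bot.observe();print(s['ee_pos'],s['joints'],s['clock']);print(np.degrees(Ro.from_matrix(Rt(s).T@tool(35)).as_rotvec()))
c=bot.camera('wrist');cv2.imwrite('pics/w1.png',c['pixels'][:,:,::-1])
C=cam('wrist',s)
for d in(-46.6,-133):
  print(d,[proj(C,hd(np.radians(d),x)).round(0).tolist() for x in(-.097,-.123,-.149)])
print(proj(C,O+.13*Z-.094*X))
```

```text
[ 0.40806293 -0.35188101  0.21412531] [-1.16877769  0.0356277   1.97919369  0.59599131  1.36360291 -0.48673724] 1.775
[ 0.10358945  0.05759403 -0.0066534 ]
-46.6 [[252.0, 137.0], [252.0, 172.0], [252.0, 210.0]]
-133 [[253.0, 170.0], [253.0, 199.0], [253.0, 229.0]]
[210.26200019 151.47214162]
```

View pics/w1.png

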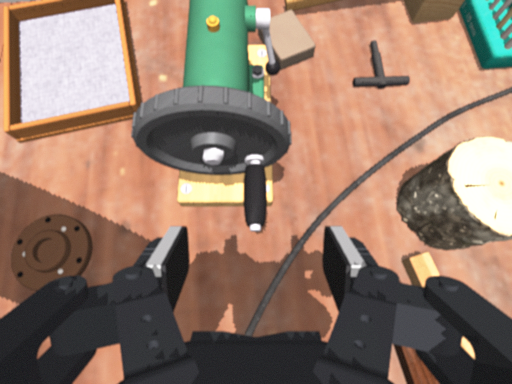

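The wrist view shows the handle low on its circle: it runs from (255,160) to (256,230) with its middle at (256,197), and the hub is at (212,156). This matches θ ≈ -133°.

Run:
```python
from h import *
from station import bot
s=bot.observe();C=cam('wrist',s);T=cam('top')
px=lambda u,v:(190+u/5-.4,160+v/5-.4)
for a,b in(((256,228),px(507,510)),((256,197),px(474,466)),((212,156),px(390,474))):
    P=tri(ray(C,*a),ray(T,*b));print(P.round(4),'local',(P-O)@X,(P-O)@Y,P[2])
R=tool(35);g=hd(np.radians(-133),-.126)-.001*Y
go(s,g+.019*R[:,2],R)
```

```text
[ 0.4311 -0.3329  0.0974] local -0.14758837605367228 -0.034022741168699425 0.09742915022074873
[ 0.4511 -0.3166  0.0995] local -0.1218056703416001 -0.03428504798523065 0.09954206549027232
[ 0.4482 -0.2758  0.1297] local -0.09799190102054736 -0.0010466307425140778 0.12974642272850592
n 5
[-0.16, -0.0, 0.95, 0.03, 0.01, -0.0]
[-0.16, -0.0, 0.95, 0.03, 0.01, -0.0]
[-0.16, -0.0, 0.95, 0.03, 0.01, -0.0]
[-0.16, -0.0, 0.95, 0.03, 0.01, -0.0]
[-0.16, -0.0, 0.95, 0.03, 0.01, -0.0]
```

Request:
servo_tool([
  [-0.4,0,0.95,0,0,0,0.7],
  [-0.4,0,0.95,0,0,0,0.7],
  [0,0,0.95,0,0,0,0.7],
  [0,0,0.95,0,0,0,0.7],
  [0,0,0.95,0,0,0,0.7],
])

```text
clock: 2.45
ee_pos: [0.4563, -0.3131, 0.0832]
orientation: [-0.101, 0.898, 0.323, 0.283]
ft_force: [0.7, 0.0, -0.3]
grip_width: 0.0601
grip_force: 0.0
```

Request:
servo_tool([
  [0,0,0,0,0,0,0.4],
  [0,0,0,0,0,0,0],
  [0,0,0,0,0,0,0],
  [0,0,0,0,0,0,0],
  [0,0,0,0,0,0,0],
])

```text
clock: 3.08
ee_pos: [0.4556, -0.3129, 0.0849]
orientation: [-0.101, 0.897, 0.324, 0.283]
ft_force: [-5.2, 0.4, 3.4]
grip_width: 0.0174
grip_force: 58.6
```

Run:
```python
from h import *
from station import bot
s=bot.observe();R=Rt(s);g=s['ee_pos']-.019*R[:,2]
print(s['grip_width'],s['grip_force'],s['ft_force'],'local',(g-O)@X,(g-O)@Y,g[2]-.13,'joints',s['joints'].round(2))
c=bot.camera('wrist');cv2.imwrite('pics/w2.png',c['pixels'][:,:,::-1])
```

```text
0.01742154379485262 58.61827790737152 [-5.20744666  0.37900925  3.38916561] local -0.12686190538956632 -0.03419953763695835 -0.029572502209935014 joints [-1.05  0.22  2.05  0.68  1.1  -0.57]
```

View pics/w2.png

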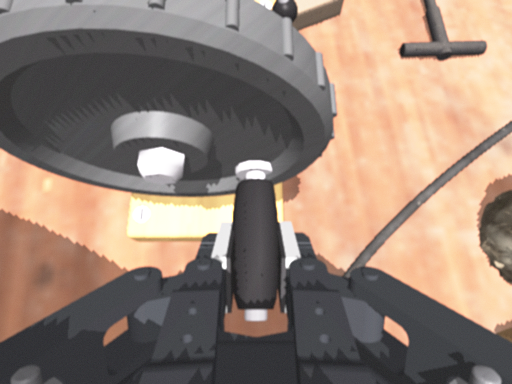

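Run:
```python
from h import *
R=tool(35)
th=np.radians(-132+18*np.arange(21))
for i in range(20):
    d=.045*((np.cos(th[i+1])-np.cos(th[i]))*Z+(np.sin(th[i+1])-np.sin(th[i]))*Y)
    if i%5==0:print()
    print((R.T@d/.03).round(2).tolist(),end=', ')
```

```text
[0.23, 0.26, -0.32], [0.26, 0.12, -0.37], [0.27, -0.02, -0.38], [0.25, -0.17, -0.36], [0.21, -0.3, -0.3], 
[0.15, -0.39, -0.21], [0.07, -0.45, -0.1], [-0.01, -0.47, 0.02], [-0.1, -0.44, 0.14], [-0.17, -0.36, 0.24], 
[-0.23, -0.26, 0.32], [-0.26, -0.12, 0.37], [-0.27, 0.02, 0.38], [-0.25, 0.17, 0.36], [-0.21, 0.3, 0.3], 
[-0.15, 0.39, 0.21], [-0.07, 0.45, 0.1], [0.01, 0.47, -0.02], [0.1, 0.44, -0.14], [0.17, 0.36, -0.24],
```

Request:
servo_tool([
  [0.23,0.26,-0.32,0,0,0,0],
  [0.26,0.12,-0.37,0,0,0,0],
  [0.27,-0.02,-0.38,0,0,0,0],
  [0.25,-0.17,-0.36,0,0,0,0],
  [0.21,-0.3,-0.3,0,0,0,0],
])

```text
clock: 3.75
ee_pos: [0.454, -0.3111, 0.1486]
orientation: [-0.099, 0.898, 0.324, 0.282]
ft_force: [-3.6, -2.6, -4.1]
grip_width: 0.0177
grip_force: 59.4
```

```bash
cat > f.py <<'E'
from h import *
from station import bot
s=bot.observe();R=Rt(s);g=s['ee_pos']-.019*R[:,2];y=(g-O)@Y+.001;z=g[2]-.13;th=np.arctan2(y,z);F=s['ft_force']
print('t',s['clock'],'w',s['grip_width'],'x',((g-O)@X).round(4),'r',np.hypot(y,z).round(4),'th',np.degrees(th).round(1),'Frad',F@(np.cos(th)*Z+np.sin(th)*Y),'Ftan',F@(-np.sin(th)*Z+np.cos(th)*Y),'Fx',F@X,'rot',np.degrees(Ro.from_matrix(R.T@tool(35)).as_rotvec()).round(1),s['joints'].round(2))
E
python3 f.py
```

```text
t 3.75 w 0.017660569580122073 x -0.1268 r 0.046 th -42.0 Frad -3.2885196931895884 Ftan -2.509703228663728 Fx -4.409652823796472 rot [0.3 0.2 0.1] [-1.05  0.11  2.03  0.65  1.2  -0.48]
```

Request:
servo_tool([
  [0.15,-0.39,-0.21,0,0,0,0],
  [0.07,-0.45,-0.1,0,0,0,0],
  [-0.01,-0.47,0.02,0,0,0,0],
  [-0.1,-0.44,0.14,0,0,0,0],
  [-0.17,-0.36,0.24,0,0,0,0],
])

```text
clock: 4.38
ee_pos: [0.4141, -0.2633, 0.1474]
orientation: [-0.098, 0.897, 0.325, 0.283]
ft_force: [-8.2, -4.6, 4.8]
grip_width: 0.0174
grip_force: 60.4
```

```bash
python3 f.py
```

```text
t 4.375 w 0.01744596451393509 x -0.1271 r 0.0456 th 43.7 Frad 4.646788322638274 Ftan -2.1410184158333223 Fx -9.237023729106856 rot [0.4 0.2 0.2] [-1.08 -0.03  2.18  0.65  1.2  -0.51]
```

Request:
servo_tool([
  [-0.23,-0.26,0.32,0,0,0,0],
  [-0.26,-0.12,0.37,0,0,0,0],
  [-0.27,0.02,0.38,0,0,0,0],
  [-0.25,0.17,0.36,0,0,0,0],
  [-0.21,0.3,0.3,0,0,0,0],
])

```text
clock: 5.0
ee_pos: [0.4157, -0.2652, 0.0811]
orientation: [-0.099, 0.898, 0.324, 0.282]
ft_force: [-6.2, -4.6, 2.8]
grip_width: 0.0178
grip_force: 60.0
```

```bash
python3 f.py
```

```text
t 5.0 w 0.01778287208686494 x -0.1271 r 0.0441 th 139.0 Frad -1.8688659301248096 Ftan -2.1819815212614433 Fx -7.692445015193522 rot [0.3 0.2 0.1] [-1.08  0.1   2.2   0.69  1.09 -0.6 ]
```

Request:
servo_tool([
  [-0.15,0.39,0.21,0,0,0,0],
  [-0.07,0.45,0.1,0,0,0,0],
  [0.01,0.47,-0.02,0,0,0,0],
  [0.1,0.44,-0.14,0,0,0,0],
  [0.17,0.36,-0.24,0,0,0,0],
])

```text
clock: 5.62
ee_pos: [0.4559, -0.3131, 0.0852]
orientation: [-0.101, 0.897, 0.324, 0.283]
ft_force: [-11.8, -0.8, 4.4]
grip_width: 0.0178
grip_force: 60.1
```

```bash
python3 f.py
```

```text
t 5.625 w 0.01783641293214773 x -0.1268 r 0.0446 th -130.9 Frad -8.077523033567477 Ftan -1.2469221043604546 Fx -9.565543886208273 rot [0.  0.1 0.1] [-1.05  0.22  2.05  0.68  1.1  -0.57]
```

Request:
servo_tool([
  [0.23,0.26,-0.32,0,0,0,0],
  [0.26,0.12,-0.37,0,0,0,0],
  [0.27,-0.02,-0.38,0,0,0,0],
  [0.25,-0.17,-0.36,0,0,0,0],
  [0.21,-0.3,-0.3,0,0,0,0],
])

```text
clock: 6.25
ee_pos: [0.454, -0.311, 0.1486]
orientation: [-0.099, 0.898, 0.324, 0.282]
ft_force: [-4.3, -3.0, -4.2]
grip_width: 0.0175
grip_force: 59.4
```

```bash
python3 f.py
```

```text
t 6.25 w 0.01748364041561905 x -0.1268 r 0.046 th -42.0 Frad -3.4061705183942497 Ftan -2.459226500029475 Fx -5.272561861307045 rot [0.3 0.2 0.1] [-1.05  0.11  2.03  0.65  1.2  -0.48]
```

Request:
servo_tool([
  [0.15,-0.39,-0.21,0,0,0,0],
  [0.07,-0.45,-0.1,0,0,0,0],
  [-0.01,-0.47,0.02,0,0,0,0],
  [-0.1,-0.44,0.14,0,0,0,0],
  [-0.17,-0.36,0.24,0,0,0,0],
])

```text
clock: 6.88
ee_pos: [0.4142, -0.2634, 0.1475]
orientation: [-0.098, 0.897, 0.324, 0.283]
ft_force: [-8.5, -3.9, 5.5]
grip_width: 0.0173
grip_force: 60.5
```

```bash
python3 f.py
```

```text
t 6.875 w 0.01733703983392365 x -0.1271 r 0.0456 th 43.5 Frad 5.706003249144442 Ftan -2.0417127531660566 Fx -8.982764112418351 rot [0.4 0.1 0.2] [-1.08 -0.03  2.18  0.65  1.2  -0.51]
```

Request:
servo_tool([
  [-0.23,-0.26,0.32,0,0,0,0],
  [-0.26,-0.12,0.37,0,0,0,0],
  [-0.27,0.02,0.38,0,0,0,0],
  [-0.25,0.17,0.36,0,0,0,0],
  [-0.21,0.3,0.3,0,0,0,0],
])

```text
clock: 7.5
ee_pos: [0.4157, -0.2652, 0.0811]
orientation: [-0.099, 0.898, 0.324, 0.282]
ft_force: [-6.3, -3.8, 4.1]
grip_width: 0.0172
grip_force: 60.1
```

```bash
python3 f.py
```

```text
t 7.5 w 0.017237047484055957 x -0.1271 r 0.0442 th 138.9 Frad -2.336836243589556 Ftan -3.513655691500902 Fx -7.261718835644343 rot [0.2 0.2 0.1] [-1.08  0.1   2.2   0.69  1.09 -0.6 ]
```

Request:
servo_tool([
  [-0.15,0.39,0.21,0,0,0,0],
  [-0.07,0.45,0.1,0,0,0,0],
  [0.01,0.47,-0.02,0,0,0,0],
  [0.1,0.44,-0.14,0,0,0,0],
  [0.17,0.36,-0.24,0,0,0,0],
])

```text
clock: 8.12
ee_pos: [0.4559, -0.3131, 0.0852]
orientation: [-0.101, 0.897, 0.324, 0.283]
ft_force: [-11.6, -0.2, 4.3]
grip_width: 0.0178
grip_force: 60.1
```

```bash
python3 f.py
```

```text
t 8.125 w 0.017821343874473893 x -0.1268 r 0.0445 th -131.0 Frad -8.321257338858324 Ftan -1.4993226468336518 Fx -9.036803357570221 rot [0.  0.1 0.1] [-1.05  0.22  2.05  0.68  1.1  -0.57]
```

Request:
servo_tool([
  [0.23,0.26,-0.32,0,0,0,0],
  [0.26,0.12,-0.37,0,0,0,0],
  [0.27,-0.02,-0.38,0,0,0,0],
  [0.25,-0.17,-0.36,0,0,0,0],
  [0.21,-0.3,-0.3,0,0,0,0],
])

```text
clock: 8.75
ee_pos: [0.4558, -0.3134, 0.1458]
orientation: [-0.094, 0.899, 0.321, 0.283]
ft_force: [14.5, -12.7, -26.2]
grip_width: 0.0181
grip_force: 59.0
```

```bash
python3 f.py
```

```text
t 8.75 w 0.018095868796960495 x -0.1269 r 0.0459 th -46.8 Frad -4.021408967302335 Ftan -32.138417530913344 Fx 3.0521175356168353 rot [ 0.9  0.3 -0.1] [-1.05  0.11  2.03  0.65  1.18 -0.48]
```

Request:
servo_tool([
  [0,0,0,0,0,0,0],
  [0,0,0,0,0,0,0],
])

```text
clock: 9.0
ee_pos: [0.4545, -0.3116, 0.148]
orientation: [-0.098, 0.898, 0.323, 0.283]
ft_force: [-1.5, -6.7, -8.6]
grip_width: 0.0177
grip_force: 60.8
```

```bash
python3 f.py
```

```text
t 9.0 w 0.01770452247593667 x -0.1268 r 0.046 th -43.1 Frad -3.386305023737629 Ftan -8.904977269494294 Fx -5.480391334925141 rot [0.4 0.2 0. ] [-1.05  0.11  2.03  0.65  1.19 -0.48]
```

Now it is heavy, so I'll go on at half speed.

Request:
servo_tool([
  [0.08,-0.19,-0.11,0,0,0,0],
  [0.07,-0.2,-0.1,0,0,0,0],
  [0.04,-0.22,-0.06,0,0,0,0],
  [0.03,-0.23,-0.04,0,0,0,0],
  [0,-0.23,0.0,0,0,0,0],
])

```text
clock: 9.62
ee_pos: [0.4372, -0.2911, 0.1607]
orientation: [-0.091, 0.899, 0.321, 0.285]
ft_force: [13.5, -15.8, -14.8]
grip_width: 0.0174
grip_force: 60.2
```

```bash
python3 f.py
```

```text
t 9.625 w 0.017421845268275653 x -0.127 r 0.0465 th -5.3 Frad -12.811589647037449 Ftan -22.0825071031858 Fx 0.30457806575580193 rot [1.4 0.2 0. ] [-1.07  0.02  2.1   0.65  1.2  -0.48]
```

Request:
servo_tool([
  [-0.01,-0.24,0.02,0,0,0,0],
  [-0.04,-0.23,0.06,0,0,0,0],
  [-0.06,-0.21,0.08,0,0,0,0],
  [-0.08,-0.19,0.11,0,0,0,0],
  [-0.09,-0.17,0.13,0,0,0,0],
])

```text
clock: 10.25
ee_pos: [0.4156, -0.2651, 0.1495]
orientation: [-0.096, 0.897, 0.325, 0.284]
ft_force: [-10.7, -4.8, 3.6]
grip_width: 0.0175
grip_force: 62.4
```

```bash
python3 f.py
```

```text
t 10.25 w 0.01748305374325718 x -0.1271 r 0.0457 th 39.8 Frad 4.801321233406208 Ftan 0.12351339290034113 Fx -11.271016125759623 rot [0.6 0.1 0.4] [-1.08 -0.03  2.18  0.65  1.2  -0.51]
```

Request:
servo_tool([
  [0,0,0,0,0,0,0],
  [-0.11,-0.14,0.16,0,0,0,0],
  [-0.12,-0.12,0.16,0,0,0,0],
  [-0.13,-0.07,0.18,0,0,0,0],
  [-0.13,-0.05,0.19,0,0,0,0],
])

```text
clock: 10.88
ee_pos: [0.4058, -0.2532, 0.1206]
orientation: [-0.1, 0.897, 0.325, 0.282]
ft_force: [-12.7, -4.5, 1.7]
grip_width: 0.0178
grip_force: 62.3
```

```bash
python3 f.py
python3 - <<'E'
from h import *
from station import bot
c=bot.camera('top');cv2.imwrite('pics/t2.png',cv2.resize(np.ascontiguousarray(c['pixels'][155:235,190:270,::-1]),(480,480),interpolation=cv2.INTER_CUBIC))
E
```

```text
t 10.875 w 0.017836142485944013 x -0.1271 r 0.0449 th 82.0 Frad 4.809161702693059 Ftan -1.0587564878165723 Fx -12.642128585887207 rot [0.1 0.2 0.2] [-1.08 -0.01  2.22  0.66  1.16 -0.55]
```

View pics/t2.png

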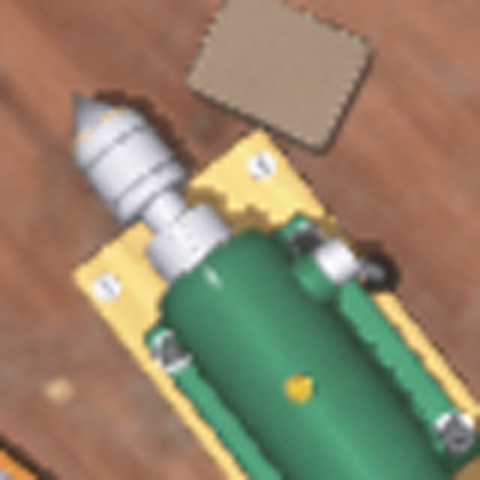

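The picture shows the taper has let go: the thin arbor is visible at (165,210) between the quill and the head, with the tip at (78,98). I'll release the handle and back off.

Request:
servo_tool([
  [0,0,0,0,0,0,0.55],
  [0,0,0,0,0,0,0.55],
  [0,0,0,0,0,0,0.55],
  [0,0,-0.4,0,0,0,0.55],
  [0,0,-0.95,0,0,0,0.55],
])

```text
clock: 11.55
ee_pos: [0.3882, -0.2657, 0.1517]
orientation: [-0.103, 0.897, 0.324, 0.283]
ft_force: [0.1, -1.6, -0.2]
grip_width: 0.0467
grip_force: 0.0
```

Request:
servo_tool([
  [0,0,-0.95,0,0,0,0.6],
  [0,0,-0.95,0,0,0,0.7],
  [0,0,-0.95,0,0,0,0.8],
  [0,0,-0.95,0,0,0,0.8],
  [0,0,0,0,0,0,0.8],
])

```text
clock: 12.18
ee_pos: [0.3381, -0.31, 0.2475]
orientation: [-0.099, 0.897, 0.323, 0.283]
ft_force: [0.2, 0.2, -0.2]
grip_width: 0.0683
grip_force: 0.0
```

Run:
```python
from h import *
from station import bot
T=cam('top');px=lambda u,v:(190+u/6-.4,155+v/6-.4)
for n,p in(('tip',(78,98)),('back',(150,200))):
    P=plane(T,*px(*p),.129);print(n,P,(P-O)@X,(P-O)@Y)
s=bot.observe();print(s['ee_pos'])
p=O+(.115)*X-.001*Y+.235*Z;print(p);go(s,p,tool(0))
```

```text
tip [ 0.63351503 -0.12117788  0.129     ] 0.14336403835612974 -0.00023015665613863867
back [ 0.59512221 -0.15013872  0.129     ] 0.09532381811237614 0.0019779372081129426
[ 0.33812036 -0.31001145  0.24747031]
[ 0.61217044 -0.13987334  0.235     ]
n 10
[0.85, 0.14, 0.64, 0.04, -3.49, -0.0]
[0.89, 0.14, 0.59, 0.04, -3.49, -0.0]
[0.92, 0.14, 0.54, 0.04, -3.49, -0.0]
[0.95, 0.14, 0.48, 0.04, -3.49, -0.0]
[0.98, 0.15, 0.42, 0.04, -3.49, -0.0]
[1.0, 0.15, 0.36, 0.04, -3.49, -0.0]
[1.02, 0.15, 0.3, 0.04, -3.49, -0.0]
[1.04, 0.15, 0.23, 0.04, -3.49, -0.0]
[1.05, 0.15, 0.17, 0.04, -3.49, -0.0]
[1.06, 0.15, 0.11, 0.04, -3.49, -0.0]
```

Request:
servo_tool([
  [0.85,0.14,0.64,0,-3.5,0,0.8],
  [0.89,0.14,0.59,0,-3.5,0,0.8],
  [0.92,0.14,0.54,0,-3.5,0,0.8],
  [0.95,0.14,0.48,0,-3.5,0,0.8],
  [0.98,0.15,0.42,0,-3.5,0,0.8],
])

```text
clock: 12.8
ee_pos: [0.4754, -0.221, 0.2377]
orientation: [-0.051, 0.93, 0.335, 0.142]
ft_force: [1.0, -0.4, -0.1]
grip_width: 0.0683
grip_force: 0.0
```

Request:
servo_tool([
  [1.0,0.15,0.36,0,-3.5,0,0.8],
  [1.0,0.15,0.3,0,-3.5,0,0.8],
  [1.0,0.15,0.23,0,-3.5,0,0.8],
  [1.0,0.15,0.17,0,-3.5,0,0.8],
  [1.0,0.15,0.11,0,-3.5,0,0.8],
])

```text
clock: 13.42
ee_pos: [0.6085, -0.1399, 0.2304]
orientation: [0.0, 0.941, 0.339, -0.001]
ft_force: [0.8, -0.2, 0.4]
grip_width: 0.0686
grip_force: 0.0
```

Request:
servo_tool([
  [0,0,0,0,0,0,0.8],
  [0,0,0,0,0,0,0.8],
])

```text
clock: 13.68
ee_pos: [0.6074, -0.141, 0.2306]
orientation: [-0.0, 0.941, 0.339, -0.001]
ft_force: [-0.7, 1.0, 0.6]
grip_width: 0.0683
grip_force: 0.0
```

Run:
```python
from h import *
from station import bot
s=bot.observe();print(s['ee_pos'],np.degrees(Ro.from_matrix(Rt(s).T@tool(0)).as_rotvec()).round(1),s['joints'].round(2))
c=bot.camera('wrist');cv2.imwrite('pics/w3.png',c['pixels'][:,:,::-1])
C=cam('wrist',s)
for x in (.089,.106,.123,.143): print(x,proj(C,O+x*X+.129*Z-.001*Y).round(0))
```

```text
[ 0.60741488 -0.14097994  0.23062011] [-0.1  0.1  0. ] [-0.39  0.18  1.71 -0.    1.26  0.49]
0.089 [257. 209.]
0.106 [257. 188.]
0.123 [257. 165.]
0.143 [257. 138.]
```

View pics/w3.png

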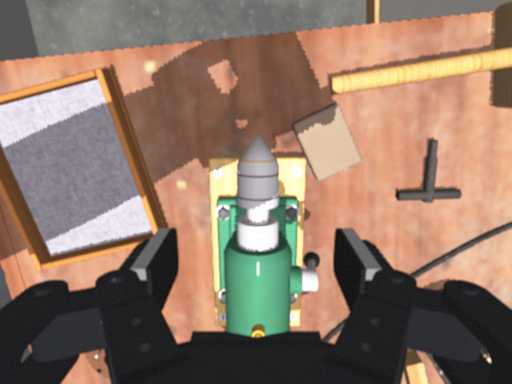

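The picture shows the tip at (259,137) and the head spanning rows 161–206 around column 258, which agrees with the prediction. I'll descend with the pads held about 8 mm high.

Request:
servo_tool([
  [-0.15,0.09,0.8,0,0,0,0.8],
  [0,0,0.9,0,0,0,0.8],
  [0,0,0.9,0,0,0,0.8],
  [0,0,0.7,0,0,0,0.75],
  [0,0,0.45,0,0,0,0.7],
])

```text
clock: 14.35
ee_pos: [0.6057, -0.1469, 0.1183]
orientation: [0.0, 0.941, 0.338, -0.0]
ft_force: [0.1, 0.1, -0.1]
grip_width: 0.0598
grip_force: 0.0
```

Request:
servo_tool([
  [0,0,0,0,0,0,0.45],
  [0,0,0,0,0,0,0.3],
  [0,0,0,0,0,0,0],
  [0,0,0,0,0,0,0],
  [0,0,0,0,0,0,0],
])

```text
clock: 14.98
ee_pos: [0.6066, -0.1456, 0.1202]
orientation: [-0.0, 0.941, 0.339, 0.0]
ft_force: [-2.2, 3.7, 0.6]
grip_width: 0.0297
grip_force: 59.1
```

Run:
```python
from h import *
from station import bot
s=bot.observe();p=s['ee_pos'];print(p,(p-O)@X,(p-O)@Y,s['grip_width'],s['grip_force'],s['ft_force'])
```

```text
[ 0.60655835 -0.14562006  0.1201526 ] 0.1070118224906795 -0.0018422864059947294 0.029684746763953548 59.14091885089874 [-2.18853362  3.66225477  0.58359287]
```

Request:
servo_tool([
  [0.1,0,0,0,0,0,0],
  [0.2,0,0,0,0,0,0],
  [0.25,0,0,0,0,0,0],
  [0.25,0,0,0,0,0,0],
  [0.25,0,0,0,0,0,0],
])

```text
clock: 15.6
ee_pos: [0.6313, -0.1262, 0.119]
orientation: [0.001, 0.941, 0.339, 0.0]
ft_force: [-0.3, 0.2, -4.0]
grip_width: 0.0299
grip_force: 59.6
```

Request:
servo_tool([
  [0.25,0,0,0,0,0,0],
  [0.25,0,0,0,0,0,0],
  [0.25,0,0,0,0,0,0],
  [0.2,0,0,0,0,0,0],
  [0,0,0,0,0,0,0],
])

```text
clock: 16.23
ee_pos: [0.653, -0.108, 0.1195]
orientation: [0.001, 0.941, 0.339, 0.0]
ft_force: [-0.5, -0.1, -4.0]
grip_width: 0.0301
grip_force: 59.6
```

Run:
```python
from h import *
from station import bot
s=bot.observe();p=s['ee_pos'];print(p,(p-O)@X,(p-O)@Y,s['grip_width'],s['grip_force'],s['ft_force'],s['ft_torque'])
c=bot.camera('top')['pixels'];d=bot.camera('side')['pixels']
a=np.hstack([cv2.resize(c[120:240,170:270],(400,480)),cv2.resize(d[120:240,185:285],(400,480))]);cv2.imwrite('pics/m.png',a[:,:,::-1])
```

```text
[ 0.65301505 -0.10804198  0.11946326] 0.16675977184763577 -0.0025630585507205456 0.03007601169199711 59.59442317485809 [-0.51528712 -0.12611499 -3.96677912] [-0.03345933 -0.02087625 -0.00553469]
```

View pics/m.png

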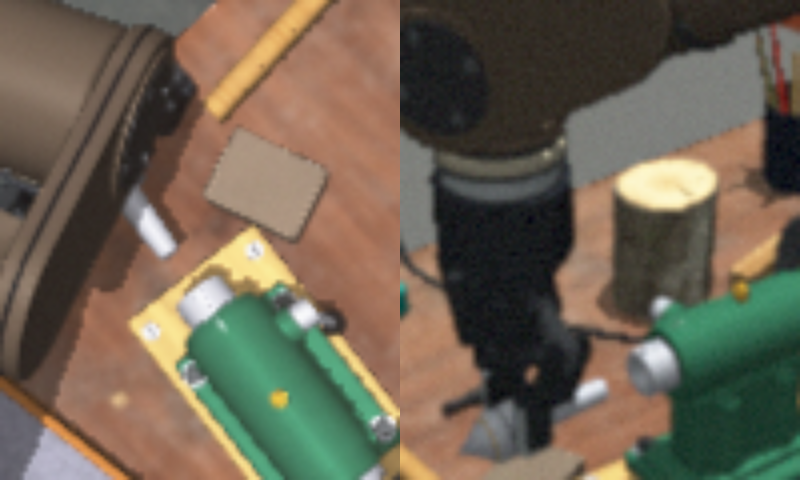

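The picture shows the centre held clear of the quill. I'll carry it to the tray.

Run:
```python
from h import *
from station import bot
s=bot.observe();R=Ro.from_euler('z',14,degrees=True).as_matrix()@tool(0)
s=dict(s);s['ee_pos']=s['ee_pos']+np.array([0,0,.03])
go(s,np.array([.461,.001,.10]),R,10)
```

```text
n 10
[-0.26, -0.69, 0.16, 0.01, 0.0, -1.4]
[-0.24, -0.69, 0.16, 0.01, 0.0, -1.4]
[-0.23, -0.7, 0.16, 0.01, 0.0, -1.4]
[-0.21, -0.71, 0.16, 0.01, 0.0, -1.4]
[-0.19, -0.71, 0.16, 0.01, 0.0, -1.4]
[-0.17, -0.71, 0.16, 0.01, 0.0, -1.4]
[-0.16, -0.72, 0.16, 0.01, 0.0, -1.4]
[-0.14, -0.72, 0.16, 0.01, 0.0, -1.4]
[-0.12, -0.73, 0.16, 0.01, 0.0, -1.4]
[-0.1, -0.73, 0.16, 0.01, 0.0, -1.4]
```

Request:
servo_tool([
  [0,0,-0.5,0,0,0,0],
  [0,-0.3,-0.5,0,0,0,0],
  [-0.26,-0.65,0,0,0,-1.4,0],
  [-0.26,-0.65,0.16,0,0,-1.4,0],
  [-0.24,-0.65,0.16,0,0,-1.4,0],
])

```text
clock: 16.95
ee_pos: [0.591, -0.0718, 0.1416]
orientation: [0.001, 0.928, 0.373, 0.001]
ft_force: [0.2, 0.4, -4.2]
grip_width: 0.0301
grip_force: 59.8
```

Request:
servo_tool([
  [-0.22,-0.7,0.16,0,0,-1.4,0],
  [-0.2,-0.7,0.16,0,0,-1.4,0],
  [-0.19,-0.7,0.16,0,0,-1.4,0],
  [-0.17,-0.7,0.16,0,0,-1.4,0],
  [-0.16,-0.7,0.16,0,0,-1.4,0],
])

```text
clock: 17.58
ee_pos: [0.4955, -0.0201, 0.1173]
orientation: [0.001, 0.903, 0.429, 0.001]
ft_force: [0.3, -0.3, -4.0]
grip_width: 0.0301
grip_force: 59.9
```

Request:
servo_tool([
  [-0.14,-0.7,0.16,0,0,-1.4,0],
  [-0.1,-0.6,0.16,0,0,-1.4,0],
  [0,0,0,0,0,0,0],
  [0,0,0,0,0,0,0],
])

```text
clock: 18.08
ee_pos: [0.4619, -0.0023, 0.1075]
orientation: [0.002, 0.893, 0.451, 0.001]
ft_force: [-0.5, -0.3, -4.1]
grip_width: 0.0298
grip_force: 59.7
```

Run:
```python
from h import *
from station import bot
s=bot.observe();R=Ro.from_euler('z',14,degrees=True).as_matrix()@tool(0)
print(s['ee_pos'],s['ft_force'],s['grip_width'])
go(s,np.array([.461,.001,.024]),R,5)
```

```text
[ 0.46193719 -0.00225022  0.10751439] [-0.51287441 -0.31456198 -4.0772643 ] 0.029849076795607908
n 5
[0.01, -0.02, 0.56, 0.05, -0.01, -0.01]
[0.01, -0.02, 0.56, 0.05, -0.01, -0.01]
[0.01, -0.02, 0.56, 0.05, -0.01, -0.01]
[0.01, -0.02, 0.56, 0.05, -0.01, -0.01]
[0.01, -0.02, 0.56, 0.05, -0.01, -0.01]
```

Request:
servo_tool([
  [0,0,0.7,0,0,0,0],
  [0,0,0.8,0,0,0,0],
  [0,0,0.7,0,0,0,0],
  [0,0,0.4,0,0,0,0],
  [0,0,0.15,0,0,0,0],
])

```text
clock: 18.7
ee_pos: [0.4612, -0.0022, 0.0233]
orientation: [0.001, 0.893, 0.451, 0.0]
ft_force: [-0.0, 0.4, -3.4]
grip_width: 0.0301
grip_force: 59.7
```

Request:
servo_tool([
  [0,0,0.07,0,0,0,0],
  [0,0,0,0,0,0,0],
])

```text
clock: 18.95
ee_pos: [0.4613, -0.0021, 0.022]
orientation: [0.001, 0.893, 0.451, 0.001]
ft_force: [0.7, 0.1, -3.6]
grip_width: 0.0298
grip_force: 59.7
```

Request:
servo_tool([
  [0,0,0.07,0,0,0,0],
  [0,0,0.06,0,0,0,0],
  [0,0,0,0,0,0,0],
])

```text
clock: 19.32
ee_pos: [0.4611, -0.0021, 0.0182]
orientation: [0.001, 0.892, 0.451, 0.0]
ft_force: [-1.6, -0.6, 0.7]
grip_width: 0.0296
grip_force: 60.3
```

Request:
servo_tool([
  [0,0,0.05,0,0,0,0],
  [0,0,0,0,0,0,0],
])

```text
clock: 19.58
ee_pos: [0.4612, -0.0023, 0.0178]
orientation: [0.001, 0.892, 0.451, -0.0]
ft_force: [-5.8, -0.9, 11.7]
grip_width: 0.03
grip_force: 61.3
```

It is in contact. I'll ease off, open slowly and retreat.

Request:
servo_tool([
  [0,0,-0.03,0,0,0,0],
  [0,0,0,0,0,0,0.4],
  [0,0,0,0,0,0,0.6],
  [0,0,0,0,0,0,0.6],
  [0,0,0,0,0,0,0.6],
])

```text
clock: 20.2
ee_pos: [0.4608, -0.002, 0.0168]
orientation: [0.001, 0.893, 0.451, 0.0]
ft_force: [-0.9, 0.7, 0.3]
grip_width: 0.051
grip_force: 0.0
```

Request:
servo_tool([
  [0,0,-0.3,0,0,0,0.6],
  [0,0,-0.8,0,0,0,0.6],
  [0,0,-1,0,0,0,0.6],
  [0,0,-1,0,0,0,0.6],
  [0,0,-1,0,0,0,0.6],
])

```text
clock: 20.82
ee_pos: [0.4606, -0.0019, 0.1415]
orientation: [0.001, 0.893, 0.451, 0.0]
ft_force: [0.7, 0.4, 0.2]
grip_width: 0.0516
grip_force: 0.0
```

Request:
servo_tool([
  [0,0,-0.5,0,0,0,0.6],
  [0,0,0,0,0,0,0.6],
  [0,0,0,0,0,0,0.6],
  [0,0,0,0,0,0,0.6],
  [0,0,0,0,0,0,0.6],
])

```text
clock: 21.45
ee_pos: [0.4601, -0.0018, 0.1539]
orientation: [-0.0, 0.893, 0.451, -0.001]
ft_force: [-0.3, 0.7, -0.6]
grip_width: 0.0513
grip_force: 0.0
```

Run:
```python
from station import bot
import cv2
s=bot.observe();print(s['ee_pos'],s['ft_force'],s['grip_width'])
cv2.imwrite('pics/fin.png',bot.camera('wrist')['pixels'][:,:,::-1])
```

```text
[ 0.46008467 -0.00177165  0.15390711] [-0.30027883  0.73787788 -0.61748027] 0.05132794407553097
```

View pics/fin.png

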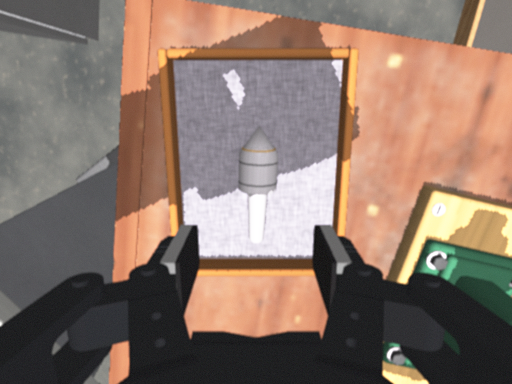

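The centre lies on its side in the middle of the tray, head at (258,165) and taper end at (257,240).

```bash
python3 -c "
from station import bot
print(bot.finish_job())"
```

```text
the job is handed in; nothing more can be done
None
```

I wound the handwheel back until the taper let go, drew the live centre straight out and laid it on its side in the tray, then handed the job in at about 21 s; the hand-in gave no verdict.

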